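# Shift the kitchen crocks round in their tray

### The arm

A 6-joint arm with a two-finger parallel gripper is mounted at the origin on the work surface. World frame = base frame: x ahead of the robot, y to its left, z up, the work surface at z = 0. Lengths are in m, angles in rad, forces in N, time in s.
With the tool pointing down it reaches from about 0.35 to 0.775 m from the base axis. Payload 5.5 kg.
Tool frame: the origin (TCP) lies at the very end of the fingers, on their centre line; the grasp point (between the pads) lies 19 mm behind it; z points along the fingers, y is the line along which they close (so a half turn about z gives the same grasp; the last joint's range is limited). The gripper opens to 85 mm and grips with 20 to 120 N. Pads are 22 mm wide; open, the fingers measure 114 mm over their backs; the gripper's body (76 mm by 85 mm) begins 54 mm behind the grasp point. The pads swing forward as they close: fully open they stand 13 mm farther back than shut.
Start: joints at [1.026, 0.313, 0.046, 1.304, 0, 1.431], TCP at [0.226, 0.529, 0.231] pointing down, gripper open.
Joint ranges: [-2.76, 2.76], [-0.86, 1.69], [-1.03, 1.26], [-2.2, 2.34], [-1.47, 1.5], [-3.14, 3.14]. Speed limits (rad/s): [2.57, 2.57, 3.14, 3.14, 3.14, 3.14].

### API

Orientations are given as a unit quaternion [w, x, y, z].
In Python, from workcell import env, imaging, ticket gives the robot as it stands. The module is installed in compiled form; this text tells all that it offers.
- The arm moves only by the tool apply_moves, never from a script. Its argument "rows" is a list of rows, each an object with "xyz": the shift along the tool's x, y, z in mm, a list of three; "turn": the turn, a rotation vector about the tool's x, y, z in rad, a list of three; "grip": the opening, from 0 (shut) to 1 (fully open). A call has 1 to 12 rows; each row is the pose to reach, as a shift and turn from the pose commanded when the call began, along the tool's axes at that moment; what a row does not reach only later rows make up. A row lasts 1/12 s, in which the tool goes at most 41.7 mm and 7.16 degrees, less where a joint would pass 70% of its speed; a pose out of reach is approached as far as the arm can. A call with a gripper value outside its range is refused whole. The fingers move at their own pace and stop on an object; "force" is the grip in N (left out, the last holds). Time passes only in rows, so rows that repeat a pose let the fingers close. It gives the time, the measured TCP pose, the force, the opening and the grip force at its end, in the units of the state.
- env.get_state(): the state, without advancing time (a new reading comes with each control period).
- imaging.read_camera(name): name is "side" or "top"; returns a dict with "color" (384x512x3 uint8, blue, green, red), "z_map" (384x512 float32, m along the optical axis (not along the pixel's ray), 0 where there is no reading), "camera_matrix" (3x3 intrinsics, pixels), "k1" (the pictures are not rectified: a ray, as slopes to the right and down, at radius r is drawn at 1 + k1 r^2 times it, then the intrinsics apply), "view" (4x4, takes a point from world to camera coordinates). Camera axes: x right, y down, z forward; pixel columns grow to the right and rows downward; lengths in m; the calibration is good to about 2 mm. A picture is of the moment at which its call begins.
- ticket.hand_in(): hands the job in; it is judged then, once.
The state is a dict: "clock": time; "joint_pos": joint angles; "qvel": joint speeds; "tau": joint torques, N m; "tcp_pos": TCP position; "orientation": TCP orientation; "wrist_force": force on the tool from outside, world axes, zero at the start; "ft_torque": the same for the moment, N m; "finger_gap": finger opening in m; "grip_force": force on a finger pad.
Only numpy, scipy, OpenCV 4.12 (cv2) and the standard library are available. Lean on these libraries where they do the work, as an engineer would, in place of code of your own. Each camera call takes 0.05 s, during which the arm holds its last target. There are 200 camera calls.

### The job

Free the far corner of the crock tray: slide the crock with the round knob into the empty corner beside it, then slide the crock with the bar handle into the place that this leaves. Slide them along the tray's floor, do not lift them; press each one home against the wall it slides towards with about 10 N (never over 15 N) for half a second, ease off and let go. Leave the flat-lidded crock, the mug, the bottle and the spoon alone.

Things in the scene. Friction and masses are not known exactly. Their poses are not given: they have to be found in the camera images.
- tray: Fixed wooden tray, inside 150 x 150 mm, floor 6 mm above the counter, walls 36 mm. Origin: centre of its underside; x to its back (away from the robot), y to its left. Four corner places centred 37.5 mm in x and y from it: front left (-x,+y) starts empty, back right holds the bar-handled crock, front right and back left hold the other two, either way round. About 5 mm of play in all across.
- crock_round: Grey-brown stoneware crock, lid fixed on: square block 70 x 70 mm, 40 mm high, 0.25 to 0.5 kg. On the lid an upright dark wooden round knob, 24 mm across, from 40 to 64 mm above the underside. Slides first: along +y to the left wall from front right, or along -x to the front wall from back left. Origin: centre of its underside, z up; sides within 2 degrees of the tray's walls.
- crock_bar: Grey-brown stoneware crock, lid fixed on: square block 70 x 70 mm, 40 mm high, 0.25 to 0.5 kg. On the lid an upright wooden bar, 44 mm along the crock's x, 11 mm wide, from 40 to 64 mm above the underside. Slides second: along -x to the front wall, or along +y to the left wall, into the place left free. Origin: centre of its underside, z up; sides within 2 degrees of the tray's walls.
- crock_plain: Grey-brown stoneware crock, lid fixed on: square block 70 x 70 mm, 40 mm high, 0.25 to 0.5 kg. On the lid only a flat wooden disc, 36 mm across, 4 mm high. It stays where it is (up to 12 mm of shift does no harm). Origin: centre of its underside, z up; sides within 2 degrees of the tray's walls.
- wall_front: Front (-x) wall, inner face 75 mm from the tray's centre, 8 mm thick, top 36 mm above the counter. Origin: middle of its foot; axes as the tray's. Rigid. A crock counts as home only while felt to press on it with 4 to 15 N (aim at 10 N); more is too hard, also while letting go. Sliding friction, 2 to 6 N, comes on top, and more if the grip bears down.
- wall_left: Left (+y) wall, inner face 75 mm from the tray's centre, 8 mm thick, top 36 mm above the counter. Origin: middle of its foot; axes as the tray's. Rigid; press on it as on the front wall: 4 to 15 N, aim at 10 N, with sliding friction of 2 to 6 N on top.
- wall_back: Back (+x) wall, inner face 75 mm from the tray's centre, 8 mm thick, top 36 mm above the counter. Origin: middle of its foot; axes as the tray's.
- wall_right: Right (-y) wall, inner face 75 mm from the tray's centre, 8 mm thick, top 36 mm above the counter. Origin: middle of its foot; axes as the tray's.
- mug: Blue mug, 80 mm across and 92 mm high, standing on the counter to the left of the tray; bystander. Origin: centre of its underside.
- oil_bottle: Green glass bottle, 60 mm across and 170 mm high, standing to the right of the tray; bystander. Origin: centre of its underside.
- spoon: Steel spoon lying on the counter before the front of the tray; bystander. Origin: on the counter under its middle.
Things that resemble listed ones, but are neither listed nor needed, are in the scene too. There is more than one size of the tray; the one meant has the size given above.

How it is judged:
On the way, in this order (a step that is already met when the one before it is completed fails the run):
1. the round-knobbed crock stands in the corner that was empty and presses on the wall it slid towards with over 4 N, for 0.25 s ((((x of crock_plain in the frame of tray above 0 m and y of crock_plain in the frame of tray above 0 m) and (y of crock_round in the frame of tray above 0.0375 m and x of crock_round in the frame of tray between -0.043 and -0.031 m) and contact force between crock_round and wall_left above 4 N) or ((x of crock_plain in the frame of tray below 0 m and y of crock_plain in the frame of tray below 0 m) and (x of crock_round in the frame of tray below -0.0375 m and y of crock_round in the frame of tray between 0.031 and 0.043 m) and contact force between crock_round and wall_front above 4 N))), for 0.25 s.
2. the bar-handled crock stands in the place that came free and presses on the wall it slid towards with over 4 N, for 0.25 s ((((x of crock_plain in the frame of tray above 0 m and y of crock_plain in the frame of tray above 0 m) and (x of crock_bar in the frame of tray below -0.0375 m and y of crock_bar in the frame of tray between -0.043 and -0.031 m) and contact force between crock_bar and wall_front above 4 N) or ((x of crock_plain in the frame of tray below 0 m and y of crock_plain in the frame of tray below 0 m) and (y of crock_bar in the frame of tray above 0.0375 m and x of crock_bar in the frame of tray between 0.031 and 0.043 m) and contact force between crock_bar and wall_left above 4 N))), for 0.25 s.
At the end, for the whole second after the job is handed in: Round-knobbed crock in the front left corner, bar-handled crock in the place it left, each within 2.5 mm of the wall it slid towards and 6 mm of mid-place crosswise; flat-lidded crock within 12 mm of its start; all upright, on the tray floor, at rest ((((x of crock_plain in the frame of tray above 0 m and y of crock_plain in the frame of tray above 0 m) and (y of crock_round in the frame of tray above 0.0375 m and x of crock_round in the frame of tray between -0.043 and -0.031 m) and (x of crock_bar in the frame of tray below -0.0375 m and y of crock_bar in the frame of tray between -0.043 and -0.031 m)) or ((x of crock_plain in the frame of tray below 0 m and y of crock_plain in the frame of tray below 0 m) and (x of crock_round in the frame of tray below -0.0375 m and y of crock_round in the frame of tray between 0.031 and 0.043 m) and (y of crock_bar in the frame of tray above 0.0375 m and x of crock_bar in the frame of tray between 0.031 and 0.043 m))) and distance of crock_plain from where it was at the start of the episode below 0.012 m and angle between each of crock_round, crock_bar, crock_plain's own z axis and vertical below 0.08 rad and z of each of crock_round, crock_bar, crock_plain in the frame of tray below 0.01 m and linear speed of each of crock_round, crock_bar, crock_plain below 0.02 m/s); the robot touches nothing.
It fails at once if a crock is pushed against a wall of the tray with more than 15 N (contact force between any of crock_round, crock_bar, crock_plain and wall_front above 15 N or contact force between any of crock_round, crock_bar, crock_plain and wall_left above 15 N or contact force between any of crock_round, crock_bar, crock_plain and wall_back above 15 N or contact force between any of crock_round, crock_bar, crock_plain and wall_right above 15 N).
It fails at once if a crock is lifted more than 10 mm off the tray's floor (z of crock_round in the frame of tray above 0.016 m or z of crock_bar in the frame of tray above 0.016 m or z of crock_plain in the frame of tray above 0.016 m).
It fails at once if the crock with the flat lid is shifted more than 12 mm (distance of crock_plain from where it was at the start of the episode above 0.012 m).
It fails at once if the mug, the bottle or the spoon is moved more than 15 mm (distance of any of mug, oil_bottle, spoon from where it was at the start of the episode above 0.015 m).
It also fails if it takes over 69 s, if anything falls off the work surface, if the arm or the gripper's body presses on something with over 40 N, if the wrist force passes 120 N, or if a joint passes its speed limit or range.

## Working session

There is one attempt and no reset: what is moved stays moved. The work goes in short steps, Python scripts to look and compute and a tool call to move; the robot and the scene stay as the last step left them, time stands still between calls to the robot, and variables do not carry over. Pictures are saved under pics/ and viewed, at most 10 in all, crops included, and the job is handed in when it is done.

Besides the shell and the picture viewer there is one more tool, called after "Emit:" by a JSON object that holds its "fn" and its "kwargs", one argument or row to a line. apply_moves: Moves the arm, as the interface text tells. Its arguments: {"type":"object","properties":{"rows":{"type":"array"},"force":{"type":"number"}},"required":["rows"]}

```bash
mkdir -p pics
cat > h.py <<'E'
import numpy as np, cv2
from workcell import env, imaging, ticket
def cam(n):
    return imaging.read_camera(n)
def world(c,uv,z=None):
    """pixels -> world; z given: meet the plane, else use depth"""
    K=c["camera_matrix"];V=c["view"];R=V[:3,:3];t=V[:3,3]
    out=[]
    for u,v in uv:
        d=np.array([(u-K[0,2])/K[0,0],(v-K[1,2])/K[1,1]])
        s=d.copy()
        for _ in range(20): s=d/(1+c["k1"]*(s@s))
        ray=R.T@np.array([s[0],s[1],1]);o=-R.T@t
        k=c["z_map"][int(round(v)),int(round(u))] if z is None else (z-o[2])/ray[2]
        out.append(o+k*ray)
    return np.array(out)
E
python3 - <<'E'
from h import *
for n in("top","side"):
    c=cam(n); cv2.imwrite(f"pics/{n}0.png",c["color"]); np.savez(n+"0.npz",**c)
    print(n,c["k1"],c["camera_matrix"],c["view"])
print(env.get_state())
E
```

```text
top -0.1547215616617848 [[421.23732123   0.         251.32902923]
 [  0.         421.23732123 186.02371117]
 [  0.           0.           1.        ]] [[-0.00931158 -0.99986041 -0.01387306  0.04793653]
 [-0.98385286  0.01164059 -0.17860022  0.51840205]
 [ 0.17873678  0.011986   -0.98382392  0.9098346 ]
 [ 0.          0.          0.          1.        ]]
side -0.049420105991228466 [[350.05262871   0.         258.43447814]
 [  0.         350.05262871 192.78377801]
 [  0.           0.           1.        ]] [[ 0.99305785 -0.11597143  0.0196656  -0.52450739]
 [-0.05779863 -0.62670385 -0.77711106  0.09117566]
 [ 0.10244719  0.7705796  -0.62905617  0.64119099]
 [ 0.          0.          0.          1.        ]]
{'clock': 0.1, 'joint_pos': array([ 1.02638758e+00,  3.13901441e-01,  4.50918759e-02,  1.30362174e+00,
       -3.17346204e-05,  1.43123296e+00]), 'qvel': array([-0.00135998, -0.00065321,  0.00264158, -0.00149143,  0.00126714,
        0.00192079]), 'tau': array([ 3.54152173e-03, -4.81723809e+01,  2.99245691e+01,  1.27298950e-02,
       -1.40160332e-04,  1.13239270e-05]), 'tcp_pos': array([0.22623361, 0.52811694, 0.23051134]), 'orientation': array([-2.59203321e-04,  2.01043066e-01,  9.79582062e-01, -7.75468805e-04]), 'wrist_force': array([ 0.43847951, -0.92608984, -0.93185258]), 'ft_torque': array([-0.0016157 ,  0.01368477, -0.03849612]), 'grip_force': 0.0, 'finger_gap': 0.08550592093779023}
```

View pics/top0.png

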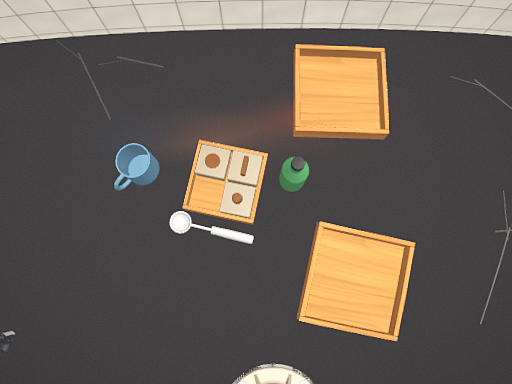

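View pics/side0.png

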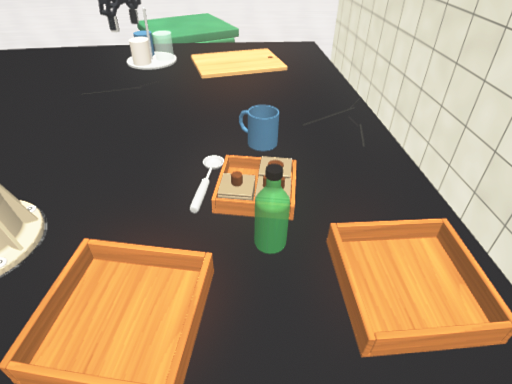

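The tray that fits is at about (226,181) in the top view. The other two, at (340,92) and (357,280), are larger and empty. In the side view a knob stands up on the front-right crock at (237,179). In the top view that crock is at (238,198), the bar is at (245,166) and the flat disc is at (212,161). I'll check this in an enlarged crop.

Run:
```python
import cv2
a=cv2.imread("pics/top0.png")[130:235,170:290]
cv2.imwrite("pics/crop.png",cv2.resize(a,None,fx=5.7,fy=5.7,interpolation=cv2.INTER_CUBIC))
```

```text
(no output)
```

View pics/crop.png

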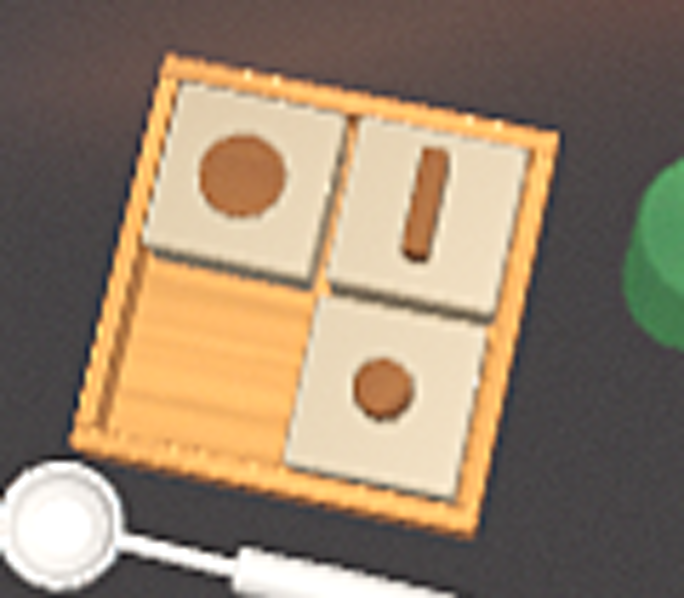

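The crop shows the flat disc at (242,175) back left, the upright bar at (425,203) back right and the round knob at (384,386) front right. The front-left place is empty. So the round crock slides along +y and the bar crock along -x.

Run:
```python
from h import *
c=dict(np.load("top0.npz")); f=lambda P:[((x+.5)/5.7-.5+170,(y+.5)/5.7-.5+130) for x,y in P]
q=world(c,f([(165,55),(558,130),(475,535),(70,443)]),.036)
print("corners",q.round(4),"centre",q.mean(0).round(4))
d=np.array([q[0]-q[3],q[1]-q[2]]);e=np.array([q[0]-q[1],q[3]-q[2]])
print("sides",np.linalg.norm(d,axis=1),np.linalg.norm(e,axis=1),"yaw x",np.arctan2(d[:,1],d[:,0]),"yaw y",np.arctan2(-e[:,0],e[:,1]))
k=world(c,f([(384,383)]),.070); b=world(c,f([(434,153),(417,252)]),.070)
print("knob",k,"bar",b,b.mean(0),np.arctan2(*(b[0]-b[1])[1::-1]))
lid=world(c,f([(315,290),(487,333),(455,498),(285,465)]),.046);print("lid r",lid.mean(0))
lid=world(c,f([(358,118),(528,152),(490,315),(328,283)]),.046);print("lid b",lid.mean(0))
# depth check near tops
for n,z in(("knob",(384,383)),("bar",(425,203))): print(n,world(c,f([z])))
# side view: depth points above 60mm near the tray
s=dict(np.load("side0.npz"))
pts=world(s,[(u,v) for v in range(150,215) for u in range(215,262)])
m=(pts[:,2]>.055)&(pts[:,2]<.08)&(np.linalg.norm(pts[:,:2]-q.mean(0)[:2],axis=1)<.08)
print("side hi pts",m.sum(),pts[m].mean(0))
from scipy.spatial.transform import Rotation as R
o=env.get_state()["orientation"];print("tool axes (cols)",R.from_quat(np.r_[o[1:],o[0]]).as_matrix().round(4))
```

```text
corners [[0.6346 0.1662 0.036 ]
 [0.6002 0.0042 0.036 ]
 [0.4347 0.0398 0.036 ]
 [0.4732 0.2023 0.036 ]] centre [0.5357 0.1031 0.036 ]
sides [0.16541713 0.16925673] [0.16560792 0.16702771] yaw x [-0.22050409 -0.21212123] yaw y [-0.20920242 -0.23225124]
knob [[0.49094464 0.07413195 0.07      ]] bar [[0.58242846 0.05413429 0.07      ]
 [0.54262102 0.06105228 0.07      ]] [0.56252474 0.05759328 0.07      ] -0.1720678409485802
lid r [0.48946114 0.07473432 0.046     ]
lid b [0.56231257 0.05816402 0.046     ]
knob [[0.49071895 0.0740639  0.07144852]]
bar [[0.56159366 0.05772261 0.07277861]]
side hi pts 128 [0.49035035 0.06996903 0.0660206 ]
tool axes (cols) [[-9.192e-01  3.939e-01 -8.000e-04]
 [ 3.939e-01  9.192e-01 -1.400e-03]
 [ 2.000e-04 -1.600e-03 -1.000e+00]]
```

Emit:
{"fn": "apply_moves", "kwargs": {
  "rows": [
    {"xyz": [-36,-27,8],"turn": [0,0,-0.05],"grip": 0.55},
    {"xyz": [-72,-54,16],"turn": [0,0,-0.1],"grip": 0.55},
    {"xyz": [-108,-80,24],"turn": [0,0,-0.15],"grip": 0.55},
    {"xyz": [-144,-107,32],"turn": [0,0,-0.187],"grip": 0.55},
    {"xyz": [-180,-133,40],"turn": [0,0,-0.187],"grip": 0.55},
    {"xyz": [-212,-157,50],"turn": [0,0,-0.187],"grip": 0.55},
    {"xyz": [-244,-181,60],"turn": [0,0,-0.187],"grip": 0.55},
    {"xyz": [-276,-204,70],"turn": [0,0,-0.187],"grip": 0.55},
    {"xyz": [-308,-228,80],"turn": [0,0,-0.187],"grip": 0.55},
    {"xyz": [-340,-251,90],"turn": [0,0,-0.187],"grip": 0.55},
    {"xyz": [-372,-275,95],"turn": [0,0,-0.187],"grip": 0.55},
    {"xyz": [-400,-295,100],"turn": [0,0,-0.187],"grip": 0.55}
  ],
  "force": 25
}}

```text
clock: 1.1
tcp_pos: [0.4742, 0.1041, 0.1315]
orientation: [-0.001, 0.109, 0.994, -0.0]
wrist_force: [0.3, 1.7, -0.4]
finger_gap: 0.0466
grip_force: 0.0
```

```bash
cat >> h.py <<'E'
from scipy.spatial.transform import Rotation as R
def tool(target,yaw=-0.218):
    """shift (mm) in tool axes to a world target, and the turn to the yaw, tool down"""
    s=env.get_state();o=s["orientation"];M=R.from_quat(np.r_[o[1:],o[0]])
    G=R.from_euler("z",yaw)*R.from_euler("y",np.pi)
    print("t",s["clock"],"tcp",s["tcp_pos"].round(4),"F",s["wrist_force"].round(2))
    print("shift",(M.inv().apply(np.array(target)-s["tcp_pos"])*1000).round(1),"turn",(M.inv()*G).as_rotvec().round(3))
    return s
E
python3 - <<'E'
from h import *
tool([.491,.076,.120])
E
```

```text
t 1.1 tcp [0.4742 0.1041 0.1315] F [ 0.34  1.75 -0.42]
shift [-22.5 -23.8  11.5] turn [-0.    -0.001  0.   ]
```

Emit:
{"fn": "apply_moves", "kwargs": {
  "rows": [
    {"xyz": [-22,-24,12],"turn": [0,0,0],"grip": 0.55},
    {"xyz": [-22,-24,42],"turn": [0,0,0],"grip": 0.55},
    {"xyz": [-22,-24,42],"turn": [0,0,0],"grip": 0.55},
    {"xyz": [-22,-24,42],"turn": [0,0,0],"grip": 0.55}
  ]
}}

```text
clock: 1.43
tcp_pos: [0.4883, 0.0776, 0.0888]
orientation: [-0.003, 0.109, 0.994, -0.0]
wrist_force: [-0.3, 0.1, 0.2]
finger_gap: 0.047
grip_force: 0.0
```

Run:
```python
from h import *
tool([.491,.076,.051])
a=cam("top")["color"][120:230,170:300];b=cam("side")["color"][120:230,190:320]
z=lambda a:cv2.resize(a,None,fx=3,fy=3,interpolation=cv2.INTER_CUBIC)
cv2.imwrite("pics/g1.png",np.hstack([z(a),z(b)]))
```

```text
t 1.4333 tcp [0.4883 0.0776 0.0888] F [-0.28  0.12  0.19]
shift [-3.1 -0.9 37.8] turn [-0.001 -0.005 -0.001]
```

View pics/g1.png

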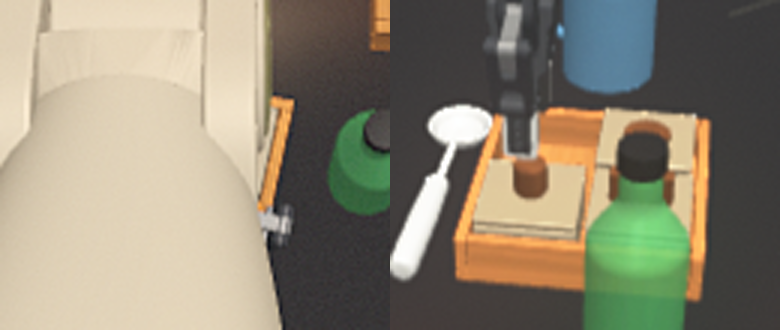

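Run:
```python
from h import *
tool([.491,.076,.051])
```

```text
t 1.5333 tcp [0.4902 0.0785 0.091 ] F [ 0.47 -1.01  0.13]
shift [-1.3 -2.3 40. ] turn [ 0.    -0.     0.001]
```

Emit:
{"fn": "apply_moves", "kwargs": {
  "rows": [
    {"xyz": [-1.3,-2.3,10],"turn": [0,0,0],"grip": 0.55},
    {"xyz": [-1.3,-2.3,20],"turn": [0,0,0],"grip": 0.55},
    {"xyz": [-1.3,-2.3,30],"turn": [0,0,0],"grip": 0.55},
    {"xyz": [-1.3,-2.3,37],"turn": [0,0,0],"grip": 0.55},
    {"xyz": [-1.3,-2.3,37],"turn": [0,0,0],"grip": 0.55},
    {"xyz": [-1.3,-2.3,37],"turn": [0,0,0],"grip": 0.55},
    {"xyz": [-1.3,-2.3,37],"turn": [0,0,0],"grip": 0.55}
  ]
}}

```text
clock: 2.12
tcp_pos: [0.4914, 0.0755, 0.0534]
orientation: [-0.0, 0.109, 0.994, 0.0]
wrist_force: [0.6, 0.3, 0.7]
finger_gap: 0.0471
grip_force: 0.0
```

Emit:
{"fn": "apply_moves", "kwargs": {
  "rows": [
    {"xyz": [0,0,1],"turn": [0,0,0],"grip": 0.36},
    {"xyz": [0,0,1],"turn": [0,0,0],"grip": 0.33},
    {"xyz": [0,0,1],"turn": [0,0,0],"grip": 0.31},
    {"xyz": [0,0,1],"turn": [0,0,0],"grip": 0.31},
    {"xyz": [0,0,1],"turn": [0,0,0],"grip": 0.31}
  ],
  "force": 20
}}

```text
clock: 2.53
tcp_pos: [0.4915, 0.0754, 0.0526]
orientation: [0.0, 0.109, 0.994, 0.0]
wrist_force: [0.2, 0.2, -0.9]
finger_gap: 0.0269
grip_force: 0.0
```

Emit:
{"fn": "apply_moves", "kwargs": {
  "rows": [
    {"xyz": [0,0,0],"turn": [0,0,0],"grip": 0.295},
    {"xyz": [0,0,0],"turn": [0,0,0],"grip": 0.285},
    {"xyz": [0,0,0],"turn": [0,0,0],"grip": 0.275},
    {"xyz": [0,0,0],"turn": [0,0,0],"grip": 0.27},
    {"xyz": [0,0,0],"turn": [0,0,0],"grip": 0.27}
  ]
}}

```text
clock: 2.95
tcp_pos: [0.4913, 0.075, 0.0525]
orientation: [0.0, 0.109, 0.994, -0.0]
wrist_force: [-1.1, -1.4, 2.6]
finger_gap: 0.0234
grip_force: 13.1
```

Emit:
{"fn": "apply_moves", "kwargs": {
  "rows": [
    {"xyz": [0,0,0],"turn": [0,0,0],"grip": 0.2},
    {"xyz": [0,0,0],"turn": [0,0,0],"grip": 0.2},
    {"xyz": [0,0,0],"turn": [0,0,0],"grip": 0.2},
    {"xyz": [0,0,0],"turn": [0,0,0],"grip": 0.2}
  ],
  "force": 40
}}

```text
clock: 3.28
tcp_pos: [0.4914, 0.0751, 0.0527]
orientation: [0.0, 0.109, 0.994, -0.0]
wrist_force: [-0.9, -3.4, 5.7]
finger_gap: 0.0226
grip_force: 39.0
```

Emit:
{"fn": "apply_moves", "kwargs": {
  "rows": [
    {"xyz": [0,3,-0.7],"turn": [0,0,0],"grip": 0.2},
    {"xyz": [0,7,-0.7],"turn": [0,0,0],"grip": 0.2},
    {"xyz": [0,12,-0.7],"turn": [0,0,0],"grip": 0.2},
    {"xyz": [0,17,-0.7],"turn": [0,0,0],"grip": 0.2},
    {"xyz": [0,22,-0.7],"turn": [0,0,0],"grip": 0.2},
    {"xyz": [0,27,-0.7],"turn": [0,0,0],"grip": 0.2},
    {"xyz": [0,32,-0.7],"turn": [0,0,0],"grip": 0.2},
    {"xyz": [0,37,-0.7],"turn": [0,0,0],"grip": 0.2}
  ]
}}

```text
clock: 3.95
tcp_pos: [0.4992, 0.1124, 0.0528]
orientation: [-0.0, 0.108, 0.994, 0.0]
wrist_force: [0.5, -0.3, -2.9]
finger_gap: 0.0222
grip_force: 39.3
```

Emit:
{"fn": "apply_moves", "kwargs": {
  "rows": [
    {"xyz": [0,5,0.3],"turn": [0,0,0],"grip": 0.2},
    {"xyz": [0,10,0.3],"turn": [0,0,0],"grip": 0.2},
    {"xyz": [0,15,0.3],"turn": [0,0,0],"grip": 0.2},
    {"xyz": [0,20,0.3],"turn": [0,0,0],"grip": 0.2},
    {"xyz": [0,25,0.3],"turn": [0,0,0],"grip": 0.2}
  ]
}}

```text
clock: 4.37
tcp_pos: [0.5048, 0.1365, 0.0528]
orientation: [-0.0, 0.109, 0.994, 0.0]
wrist_force: [-0.4, -0.5, -2.3]
finger_gap: 0.0226
grip_force: 39.4
```

Run:
```python
from h import *
for i in range(2):
    s=env.get_state();print(s["clock"],s["tcp_pos"].round(4),s["wrist_force"].round(2),s["ft_torque"].round(2)); c=cam("side")
cv2.imwrite("pics/g2.png",cv2.resize(c["color"][100:230,180:330],None,fx=4,fy=4,interpolation=cv2.INTER_CUBIC))
```

```text
4.3667 [0.5048 0.1365 0.0528] [-0.39 -0.46 -2.34] [-0.02  0.05  0.06]
4.4167 [0.5051 0.1372 0.0528] [ 0.5   0.33 -3.43] [0.13 0.02 0.02]
```

View pics/g2.png

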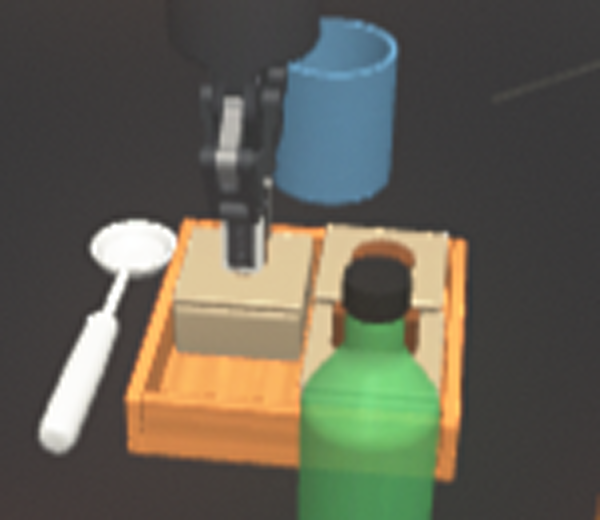

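The crock is gripped and about 13 mm from the left wall, at crop (245,290). The grip is carrying part of its weight, so I'll ease down a little and approach slowly.

Emit:
{"fn": "apply_moves", "kwargs": {
  "rows": [
    {"xyz": [0,0,0.4],"turn": [0,0,0],"grip": 0.2},
    {"xyz": [0,1.5,0.4],"turn": [0,0,0],"grip": 0.2},
    {"xyz": [0,3,0.4],"turn": [0,0,0],"grip": 0.2},
    {"xyz": [0,4.5,0.4],"turn": [0,0,0],"grip": 0.2},
    {"xyz": [0,6,0.4],"turn": [0,0,0],"grip": 0.2},
    {"xyz": [0,7.5,0.4],"turn": [0,0,0],"grip": 0.2},
    {"xyz": [0,8.5,0.4],"turn": [0,0,0],"grip": 0.2},
    {"xyz": [0,9,0.4],"turn": [0,0,0],"grip": 0.2}
  ]
}}

```text
clock: 5.13
tcp_pos: [0.5071, 0.1445, 0.0527]
orientation: [0.0, 0.109, 0.994, -0.0]
wrist_force: [-0.5, -5.2, 5.9]
finger_gap: 0.0221
grip_force: 40.2
```

```bash
cat >> h.py <<'E'
def ty():
    s=env.get_state();d=s["tcp_pos"][:2]-[.5357,.1031];x=np.array([.9763,-.2163]);y=np.array([.2163,.9763]);F=s["wrist_force"]
    print("t %.2f tray xy %.1f %.1f z %.1f Fx %.1f Fy %.1f Fz %.1f"%(s["clock"],1e3*d@x,1e3*d@y,1e3*s["tcp_pos"][2],F[:2]@x,F[:2]@y,F[2]),s["ft_torque"].round(2))
E
python3 -c "
from h import *
ty()"
```

```text
t 5.13 tray xy -36.9 34.2 z 52.7 Fx 0.7 Fy -5.2 Fz 5.9 [-1.25  0.37  0.03]
```

Emit:
{"fn": "apply_moves", "kwargs": {
  "rows": [
    {"xyz": [0,0.5,-0.25],"turn": [0,0,0],"grip": 0.2},
    {"xyz": [0,1,-0.25],"turn": [0,0,0],"grip": 0.2},
    {"xyz": [0,1.5,-0.25],"turn": [0,0,0],"grip": 0.2},
    {"xyz": [0,2,-0.25],"turn": [0,0,0],"grip": 0.2},
    {"xyz": [0,2.5,-0.25],"turn": [0,0,0],"grip": 0.2},
    {"xyz": [0,3,-0.25],"turn": [0,0,0],"grip": 0.2}
  ]
}}

```text
clock: 5.63
tcp_pos: [0.5074, 0.1476, 0.0527]
orientation: [0.0, 0.109, 0.994, -0.0]
wrist_force: [-0.2, -7.0, 2.5]
finger_gap: 0.0225
grip_force: 40.1
```

```bash
python3 -c "
from h import *
ty()"
```

```text
t 5.63 tray xy -37.3 37.3 z 52.7 Fx 1.3 Fy -6.9 Fz 2.5 [-1.02  0.18  0.  ]
```

Emit:
{"fn": "apply_moves", "kwargs": {
  "rows": [
    {"xyz": [0,0.4,0],"turn": [0,0,0],"grip": 0.2},
    {"xyz": [0,0.8,0],"turn": [0,0,0],"grip": 0.2}
  ]
}}

```text
clock: 5.8
tcp_pos: [0.5075, 0.1484, 0.0527]
orientation: [0.0, 0.109, 0.994, -0.0]
wrist_force: [-0.9, -5.6, 4.9]
finger_gap: 0.0226
grip_force: 40.2
```

Emit:
{"fn": "apply_moves", "kwargs": {
  "rows": [
    {"xyz": [0,0.4,0],"turn": [0,0,0],"grip": 0.2},
    {"xyz": [0,0.8,0],"turn": [0,0,0],"grip": 0.2}
  ]
}}

```text
clock: 5.97
tcp_pos: [0.5076, 0.1491, 0.0527]
orientation: [0.0, 0.109, 0.994, -0.0]
wrist_force: [-1.9, -4.2, 2.4]
finger_gap: 0.0223
grip_force: 40.1
```

Emit:
{"fn": "apply_moves", "kwargs": {
  "rows": [
    {"xyz": [0,0.4,-0.1],"turn": [0,0,0],"grip": 0.2},
    {"xyz": [0,0.8,-0.1],"turn": [0,0,0],"grip": 0.2}
  ]
}}

```text
clock: 6.13
tcp_pos: [0.5078, 0.15, 0.0527]
orientation: [-0.0, 0.109, 0.994, 0.0]
wrist_force: [-0.5, -4.6, 3.4]
finger_gap: 0.0225
grip_force: 40.0
```

Emit:
{"fn": "apply_moves", "kwargs": {
  "rows": [
    {"xyz": [0,0.4,0],"turn": [0,0,0],"grip": 0.2},
    {"xyz": [0,0.8,0],"turn": [0,0,0],"grip": 0.2}
  ]
}}

```text
clock: 6.3
tcp_pos: [0.5079, 0.1506, 0.0527]
orientation: [-0.0, 0.109, 0.994, -0.0]
wrist_force: [-0.6, -6.2, 4.4]
finger_gap: 0.0218
grip_force: 40.0
```

Emit:
{"fn": "apply_moves", "kwargs": {
  "rows": [
    {"xyz": [0,0.3,0],"turn": [0,0,0],"grip": 0.2},
    {"xyz": [0,0.6,0],"turn": [0,0,0],"grip": 0.2}
  ]
}}

```text
clock: 6.47
tcp_pos: [0.5079, 0.1508, 0.0527]
orientation: [-0.0, 0.109, 0.994, -0.001]
wrist_force: [-2.0, -7.1, 5.5]
finger_gap: 0.0221
grip_force: 40.2
```

Emit:
{"fn": "apply_moves", "kwargs": {
  "rows": [
    {"xyz": [0,0.3,0],"turn": [0,0,0],"grip": 0.2},
    {"xyz": [0,0.6,0],"turn": [0,0,0],"grip": 0.2}
  ]
}}

```text
clock: 6.63
tcp_pos: [0.5078, 0.1509, 0.0527]
orientation: [-0.0, 0.109, 0.994, -0.001]
wrist_force: [-2.5, -8.5, 6.5]
finger_gap: 0.022
grip_force: 40.3
```

Emit:
{"fn": "apply_moves", "kwargs": {
  "rows": [
    {"xyz": [0,0.4,0],"turn": [0,0,0],"grip": 0.2},
    {"xyz": [0,0.8,0],"turn": [0,0,0],"grip": 0.2},
    {"xyz": [0,0.8,0],"turn": [0,0,0],"grip": 0.2}
  ]
}}

```text
clock: 6.88
tcp_pos: [0.5078, 0.151, 0.0528]
orientation: [-0.0, 0.109, 0.994, -0.002]
wrist_force: [-3.2, -11.2, 7.1]
finger_gap: 0.0223
grip_force: 40.5
```

Emit:
{"fn": "apply_moves", "kwargs": {
  "rows": [
    {"xyz": [0,0.4,0],"turn": [0,0,0],"grip": 0.2},
    {"xyz": [0,0.8,0],"turn": [0,0,0],"grip": 0.2},
    {"xyz": [0,0.8,0],"turn": [0,0,0],"grip": 0.2},
    {"xyz": [0,0.8,0],"turn": [0,0,0],"grip": 0.2}
  ]
}}

```text
clock: 7.22
tcp_pos: [0.5077, 0.1512, 0.0528]
orientation: [-0.001, 0.11, 0.994, -0.003]
wrist_force: [-3.3, -12.8, 8.1]
finger_gap: 0.0224
grip_force: 40.6
```

```bash
python3 -c "
from h import *
ty()"
```

```text
t 7.22 tray xy -37.7 40.9 z 52.8 Fx -0.5 Fy -13.2 Fz 8.1 [-2.59  0.75 -0.12]
```

Emit:
{"fn": "apply_moves", "kwargs": {
  "rows": [
    {"xyz": [0,0.4,0],"turn": [0,0,0],"grip": 0.2},
    {"xyz": [0,0.4,0],"turn": [0,0,0],"grip": 0.2},
    {"xyz": [0,0.4,0],"turn": [0,0,0],"grip": 0.2},
    {"xyz": [0,0.4,0],"turn": [0,0,0],"grip": 0.2},
    {"xyz": [0,0.4,0],"turn": [0,0,0],"grip": 0.2},
    {"xyz": [0,0.4,0],"turn": [0,0,0],"grip": 0.2}
  ]
}}

```text
clock: 7.72
tcp_pos: [0.5077, 0.1512, 0.0528]
orientation: [-0.001, 0.11, 0.994, -0.003]
wrist_force: [-3.5, -13.6, 8.6]
finger_gap: 0.0223
grip_force: 40.7
```

Emit:
{"fn": "apply_moves", "kwargs": {
  "rows": [
    {"xyz": [0,-0.6,0],"turn": [0,0,0],"grip": 0.2},
    {"xyz": [0,-1.2,0],"turn": [0,0,0],"grip": 0.2},
    {"xyz": [0,-1.8,0],"turn": [0,0,0],"grip": 0.2},
    {"xyz": [0,-2.4,0],"turn": [0,0,0],"grip": 0.2},
    {"xyz": [0,-2.7,0],"turn": [0,0,0],"grip": 0.2},
    {"xyz": [0,-2.7,0],"turn": [0,0,0],"grip": 0.2},
    {"xyz": [0,-2.7,0],"turn": [0,0,0],"grip": 0.2}
  ]
}}

```text
clock: 8.3
tcp_pos: [0.5077, 0.1509, 0.0527]
orientation: [-0.0, 0.109, 0.994, -0.0]
wrist_force: [-1.7, -5.6, 4.8]
finger_gap: 0.0225
grip_force: 40.2
```

```bash
python3 -c "
from h import *
ty()"
```

```text
t 8.30 tray xy -37.7 40.6 z 52.7 Fx -0.4 Fy -5.8 Fz 4.8 [-1.15  0.39 -0.12]
```

Emit:
{"fn": "apply_moves", "kwargs": {
  "rows": [
    {"xyz": [0,-0.7,-0.2],"turn": [0,0,0],"grip": 0.2},
    {"xyz": [0,-1.4,-0.2],"turn": [0,0,0],"grip": 0.2},
    {"xyz": [0,-1.6,-0.2],"turn": [0,0,0],"grip": 0.2},
    {"xyz": [0,-1.6,-0.2],"turn": [0,0,0],"grip": 0.2}
  ]
}}

```text
clock: 8.63
tcp_pos: [0.5076, 0.1506, 0.0527]
orientation: [-0.0, 0.108, 0.994, 0.001]
wrist_force: [-0.2, 1.5, -0.9]
finger_gap: 0.0227
grip_force: 39.8
```

Now I'll let go and rise.

Emit:
{"fn": "apply_moves", "kwargs": {
  "rows": [
    {"xyz": [0,0,0],"turn": [0,0,0],"grip": 0.28},
    {"xyz": [0,0,0],"turn": [0,0,0],"grip": 0.31},
    {"xyz": [0,0,0],"turn": [0,0,0],"grip": 0.36},
    {"xyz": [0,0,0],"turn": [0,0,0],"grip": 0.45},
    {"xyz": [0,0,0],"turn": [0,0,0],"grip": 0.45},
    {"xyz": [0,0,-15],"turn": [0,0,0],"grip": 0.45},
    {"xyz": [0,0,-40],"turn": [0,0,0],"grip": 0.45},
    {"xyz": [0,0,-70],"turn": [0,0,0],"grip": 0.45},
    {"xyz": [0,-40,-75],"turn": [0,0,0],"grip": 0.45},
    {"xyz": [0,-80,-75],"turn": [0,0,0],"grip": 0.45},
    {"xyz": [0,-90,-75],"turn": [0,0,0],"grip": 0.45}
  ]
}}

```text
clock: 9.55
tcp_pos: [0.4878, 0.0586, 0.1289]
orientation: [0.001, 0.11, 0.994, -0.001]
wrist_force: [-0.6, 0.1, -0.3]
finger_gap: 0.0386
grip_force: 0.0
```

Run:
```python
from h import *
c=cam("side"); c=cam("side")
cv2.imwrite("pics/g3.png",cv2.resize(c["color"][100:230,180:330],None,fx=4,fy=4,interpolation=cv2.INTER_CUBIC)); np.savez("side3.npz",**c)
ty(); tool([.5635,.0585,.090])
```

```text
t 9.65 tray xy -37.2 -52.3 z 128.2 Fx -0.2 Fy -0.2 Fz 0.1 [-0.05 -0.02 -0.02]
t 9.65 tcp [0.488  0.0601 0.1282] F [-0.2  -0.17  0.07]
shift [-74.   15.1  38.3] turn [ 0.     0.    -0.003]
```

View pics/g3.png

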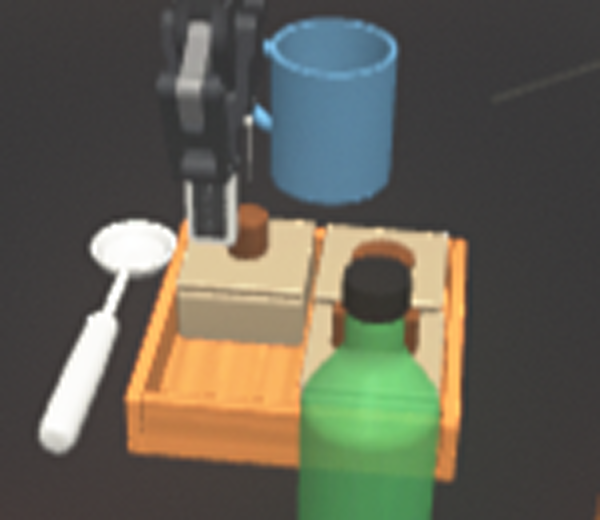

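The round crock now stands at the left wall, with its knob at (248,232). Next is the bar crock.

Emit:
{"fn": "apply_moves", "kwargs": {
  "rows": [
    {"xyz": [-30,15,0],"turn": [0,0,0],"grip": 0.41},
    {"xyz": [-60,15,0],"turn": [0,0,0],"grip": 0.41},
    {"xyz": [-74,15,10],"turn": [0,0,0],"grip": 0.41},
    {"xyz": [-74,15,30],"turn": [0,0,0],"grip": 0.41},
    {"xyz": [-74,15,38],"turn": [0,0,0],"grip": 0.41},
    {"xyz": [-74,15,38],"turn": [0,0,0],"grip": 0.41},
    {"xyz": [-74,15,38],"turn": [0,0,0],"grip": 0.41}
  ],
  "force": 20
}}

```text
clock: 10.23
tcp_pos: [0.5626, 0.0612, 0.0892]
orientation: [-0.001, 0.108, 0.994, 0.0]
wrist_force: [-0.3, -0.5, 0.7]
finger_gap: 0.0346
grip_force: 0.0
```

Run:
```python
from h import *
ty(); tool([.5632,.0587,.0535])
```

```text
t 10.23 tray xy 35.3 -35.1 z 89.2 Fx -0.2 Fy -0.6 Fz 0.7 [ 0.06 -0.03 -0.01]
t 10.2333 tcp [0.5626 0.0612 0.0892] F [-0.33 -0.49  0.73]
shift [-1.2 -2.3 35.7] turn [-0.    -0.003  0.001]
```

Emit:
{"fn": "apply_moves", "kwargs": {
  "rows": [
    {"xyz": [-1.2,-2,8],"turn": [0,0,0],"grip": 0.41},
    {"xyz": [-1.2,-2,18],"turn": [0,0,0],"grip": 0.41},
    {"xyz": [-1.2,-2,28],"turn": [0,0,0],"grip": 0.41},
    {"xyz": [-1.2,-2,34.5],"turn": [0,0,0],"grip": 0.41},
    {"xyz": [-1.2,-2,34.5],"turn": [0,0,0],"grip": 0.3},
    {"xyz": [-1.2,-2,34.5],"turn": [0,0,0],"grip": 0.25},
    {"xyz": [-1.2,-2,34.5],"turn": [0,0,0],"grip": 0.21},
    {"xyz": [-1.2,-2,34.5],"turn": [0,0,0],"grip": 0.19},
    {"xyz": [-1.2,-2,34.5],"turn": [0,0,0],"grip": 0.19}
  ]
}}

```text
clock: 10.98
tcp_pos: [0.565, 0.0582, 0.0559]
orientation: [0.001, 0.109, 0.994, 0.0]
wrist_force: [0.5, -0.3, 0.6]
finger_gap: 0.016
grip_force: 0.0
```

Run:
```python
from h import *
ty()
```

```text
t 10.98 tray xy 38.3 -37.5 z 55.9 Fx 0.5 Fy -0.2 Fz 0.6 [0.07 0.01 0.01]
```

Emit:
{"fn": "apply_moves", "kwargs": {
  "rows": [
    {"xyz": [1.5,0,0],"turn": [0,0,0],"grip": 0.17},
    {"xyz": [1.5,0,0],"turn": [0,0,0],"grip": 0.155},
    {"xyz": [1.5,0,0],"turn": [0,0,0],"grip": 0.145},
    {"xyz": [1.5,0,0],"turn": [0,0,0],"grip": 0.145}
  ]
}}

```text
clock: 11.32
tcp_pos: [0.5631, 0.0586, 0.0556]
orientation: [0.0, 0.109, 0.994, 0.0]
wrist_force: [-0.8, 0.5, 0.2]
finger_gap: 0.0125
grip_force: 0.0
```

Emit:
{"fn": "apply_moves", "kwargs": {
  "rows": [
    {"xyz": [0,0,0],"turn": [0,0,0],"grip": 0.135},
    {"xyz": [0,0,0],"turn": [0,0,0],"grip": 0.125},
    {"xyz": [0,0,0],"turn": [0,0,0],"grip": 0.12},
    {"xyz": [0,0,0],"turn": [0,0,0],"grip": 0.12}
  ]
}}

```text
clock: 11.65
tcp_pos: [0.5631, 0.0584, 0.0556]
orientation: [0.0, 0.109, 0.994, -0.0]
wrist_force: [0.3, -1.4, 1.9]
finger_gap: 0.0108
grip_force: 15.5
```

Emit:
{"fn": "apply_moves", "kwargs": {
  "rows": [
    {"xyz": [0,0,0],"turn": [0,0,0],"grip": 0.05},
    {"xyz": [0,0,0],"turn": [0,0,0],"grip": 0.05},
    {"xyz": [0,0,0],"turn": [0,0,0],"grip": 0.05},
    {"xyz": [0,0,0],"turn": [0,0,0],"grip": 0.05}
  ],
  "force": 60
}}

```text
clock: 11.98
tcp_pos: [0.5632, 0.0584, 0.0557]
orientation: [0.0, 0.109, 0.994, -0.0]
wrist_force: [-1.9, -0.9, 4.8]
finger_gap: 0.0094
grip_force: 61.0
```

Run:
```python
from h import *
ty()
```

```text
t 11.98 tray xy 36.5 -37.7 z 55.7 Fx -1.7 Fy -1.3 Fz 4.8 [-0.35  0.34 -0.01]
```

Emit:
{"fn": "apply_moves", "kwargs": {
  "rows": [
    {"xyz": [2,0,-0.3],"turn": [0,0,0],"grip": 0.05},
    {"xyz": [5,0,-0.3],"turn": [0,0,0],"grip": 0.05},
    {"xyz": [9,0,-0.3],"turn": [0,0,0],"grip": 0.05},
    {"xyz": [13,0,-0.3],"turn": [0,0,0],"grip": 0.05},
    {"xyz": [17,0,-0.3],"turn": [0,0,0],"grip": 0.05},
    {"xyz": [21,0,-0.3],"turn": [0,0,0],"grip": 0.05},
    {"xyz": [25,0,-0.3],"turn": [0,0,0],"grip": 0.05},
    {"xyz": [29,0,-0.3],"turn": [0,0,0],"grip": 0.05},
    {"xyz": [32,0,-0.3],"turn": [0,0,0],"grip": 0.05}
  ]
}}

```text
clock: 12.73
tcp_pos: [0.5314, 0.0657, 0.0558]
orientation: [0.0, 0.109, 0.994, 0.0]
wrist_force: [3.5, -0.6, -1.3]
finger_gap: 0.0093
grip_force: 59.9
```

Run:
```python
from h import *
ty()
```

```text
t 12.73 tray xy 3.9 -37.5 z 55.8 Fx 3.5 Fy 0.2 Fz -1.3 [-0.09 -0.46 -0.03]
```

Emit:
{"fn": "apply_moves", "kwargs": {
  "rows": [
    {"xyz": [4,0,0.1],"turn": [0,0,0],"grip": 0.05},
    {"xyz": [8,0,0.1],"turn": [0,0,0],"grip": 0.05},
    {"xyz": [12,0,0.1],"turn": [0,0,0],"grip": 0.05},
    {"xyz": [16,0,0.1],"turn": [0,0,0],"grip": 0.05},
    {"xyz": [20,0,0.1],"turn": [0,0,0],"grip": 0.05},
    {"xyz": [24,0,0.1],"turn": [0,0,0],"grip": 0.05},
    {"xyz": [28,0,0.1],"turn": [0,0,0],"grip": 0.05},
    {"xyz": [31,0,0.1],"turn": [0,0,0],"grip": 0.05},
    {"xyz": [33,0,0.1],"turn": [0,0,0],"grip": 0.05}
  ]
}}

```text
clock: 13.48
tcp_pos: [0.4992, 0.0727, 0.0557]
orientation: [-0.0, 0.109, 0.994, 0.0]
wrist_force: [0.9, 0.1, -2.0]
finger_gap: 0.0094
grip_force: 59.9
```

Run:
```python
from h import *
ty()
```

```text
t 13.48 tray xy -29.1 -37.6 z 55.7 Fx 0.9 Fy 0.3 Fz -2.0 [-0.08 -0.29  0.05]
```

Emit:
{"fn": "apply_moves", "kwargs": {
  "rows": [
    {"xyz": [1,0,0.2],"turn": [0,0,0],"grip": 0.05},
    {"xyz": [2,0,0.2],"turn": [0,0,0],"grip": 0.05},
    {"xyz": [3,0,0.2],"turn": [0,0,0],"grip": 0.05},
    {"xyz": [4,0,0.2],"turn": [0,0,0],"grip": 0.05},
    {"xyz": [5,0,0.2],"turn": [0,0,0],"grip": 0.05},
    {"xyz": [6,0,0.2],"turn": [0,0,0],"grip": 0.05},
    {"xyz": [6.5,0,0.2],"turn": [0,0,0],"grip": 0.05},
    {"xyz": [7,0,0.2],"turn": [0,0,0],"grip": 0.05}
  ]
}}

```text
clock: 14.15
tcp_pos: [0.4935, 0.074, 0.0558]
orientation: [0.001, 0.109, 0.994, 0.0]
wrist_force: [5.2, -0.1, 3.0]
finger_gap: 0.0092
grip_force: 60.8
```

Emit:
{"fn": "apply_moves", "kwargs": {
  "rows": [
    {"xyz": [0.4,0,0],"turn": [0,0,0],"grip": 0.05},
    {"xyz": [0.8,0,0],"turn": [0,0,0],"grip": 0.05}
  ]
}}

```text
clock: 14.32
tcp_pos: [0.4927, 0.0742, 0.0558]
orientation: [0.001, 0.109, 0.994, 0.0]
wrist_force: [5.6, -1.8, 2.8]
finger_gap: 0.0093
grip_force: 60.8
```

Emit:
{"fn": "apply_moves", "kwargs": {
  "rows": [
    {"xyz": [0.4,0,0],"turn": [0,0,0],"grip": 0.05},
    {"xyz": [0.8,0,0],"turn": [0,0,0],"grip": 0.05}
  ]
}}

```text
clock: 14.48
tcp_pos: [0.4919, 0.0744, 0.0557]
orientation: [0.001, 0.109, 0.994, 0.0]
wrist_force: [5.3, -1.4, 3.7]
finger_gap: 0.0092
grip_force: 60.8
```

Run:
```python
from h import *
ty()
```

```text
t 14.48 tray xy -36.6 -37.5 z 55.7 Fx 5.5 Fy -0.3 Fz 3.7 [-0.28 -1.08 -0.01]
```

Sliding friction reads about 5.5 N. I'll keep creeping towards the wall.

Emit:
{"fn": "apply_moves", "kwargs": {
  "rows": [
    {"xyz": [0.4,0,0],"turn": [0,0,0],"grip": 0.05},
    {"xyz": [0.8,0,0],"turn": [0,0,0],"grip": 0.05}
  ]
}}

```text
clock: 14.65
tcp_pos: [0.4911, 0.0746, 0.0557]
orientation: [0.001, 0.109, 0.994, 0.0]
wrist_force: [3.7, -0.6, 6.6]
finger_gap: 0.0092
grip_force: 61.4
```

Emit:
{"fn": "apply_moves", "kwargs": {
  "rows": [
    {"xyz": [0.4,0,0],"turn": [0,0,0],"grip": 0.05},
    {"xyz": [0.8,0,0],"turn": [0,0,0],"grip": 0.05}
  ]
}}

```text
clock: 14.82
tcp_pos: [0.4904, 0.0747, 0.0558]
orientation: [0.001, 0.109, 0.994, 0.0]
wrist_force: [4.9, -1.1, 1.2]
finger_gap: 0.0093
grip_force: 60.6
```

Emit:
{"fn": "apply_moves", "kwargs": {
  "rows": [
    {"xyz": [0.4,0,0],"turn": [0,0,0],"grip": 0.05},
    {"xyz": [0.8,0,0],"turn": [0,0,0],"grip": 0.05}
  ]
}}

```text
clock: 14.98
tcp_pos: [0.4897, 0.0749, 0.0558]
orientation: [0.001, 0.109, 0.994, 0.0]
wrist_force: [6.1, -2.0, 3.5]
finger_gap: 0.0093
grip_force: 60.9
```

Emit:
{"fn": "apply_moves", "kwargs": {
  "rows": [
    {"xyz": [0.3,0,0],"turn": [0,0,0],"grip": 0.05},
    {"xyz": [0.6,0,0],"turn": [0,0,0],"grip": 0.05}
  ]
}}

```text
clock: 15.15
tcp_pos: [0.489, 0.0751, 0.0557]
orientation: [0.001, 0.109, 0.994, 0.0]
wrist_force: [6.0, -1.3, 5.2]
finger_gap: 0.0095
grip_force: 61.2
```

Emit:
{"fn": "apply_moves", "kwargs": {
  "rows": [
    {"xyz": [0.3,0,0],"turn": [0,0,0],"grip": 0.05},
    {"xyz": [0.6,0,0],"turn": [0,0,0],"grip": 0.05}
  ]
}}

```text
clock: 15.32
tcp_pos: [0.4884, 0.0752, 0.0558]
orientation: [0.001, 0.109, 0.994, 0.0]
wrist_force: [5.1, -1.0, 3.6]
finger_gap: 0.0094
grip_force: 60.9
```

Emit:
{"fn": "apply_moves", "kwargs": {
  "rows": [
    {"xyz": [0.3,0,0],"turn": [0,0,0],"grip": 0.05},
    {"xyz": [0.6,0,0],"turn": [0,0,0],"grip": 0.05}
  ]
}}

```text
clock: 15.48
tcp_pos: [0.4878, 0.0753, 0.0557]
orientation: [0.001, 0.109, 0.994, 0.0]
wrist_force: [4.9, -0.8, 8.1]
finger_gap: 0.0095
grip_force: 61.6
```

Emit:
{"fn": "apply_moves", "kwargs": {
  "rows": [
    {"xyz": [0.3,0,-0.1],"turn": [0,0,0],"grip": 0.05},
    {"xyz": [0.6,0,-0.1],"turn": [0,0,0],"grip": 0.05}
  ]
}}

```text
clock: 15.65
tcp_pos: [0.4871, 0.0754, 0.0557]
orientation: [0.001, 0.109, 0.994, 0.0]
wrist_force: [4.7, -0.6, 3.6]
finger_gap: 0.0095
grip_force: 60.7
```

Emit:
{"fn": "apply_moves", "kwargs": {
  "rows": [
    {"xyz": [0.3,0,0],"turn": [0,0,0],"grip": 0.05},
    {"xyz": [0.6,0,0],"turn": [0,0,0],"grip": 0.05}
  ]
}}

```text
clock: 15.82
tcp_pos: [0.487, 0.0754, 0.0558]
orientation: [0.001, 0.109, 0.994, -0.0]
wrist_force: [7.8, -2.6, 1.1]
finger_gap: 0.009
grip_force: 60.6
```

Run:
```python
from h import *
ty()
```

```text
t 15.82 tray xy -41.6 -37.6 z 55.8 Fx 8.2 Fy -0.8 Fz 1.1 [-0.42 -1.48 -0.1 ]
```

Contact: the tool has stopped and the force is rising.

Emit:
{"fn": "apply_moves", "kwargs": {
  "rows": [
    {"xyz": [0.3,0,0],"turn": [0,0,0],"grip": 0.05},
    {"xyz": [0.6,0,0],"turn": [0,0,0],"grip": 0.05},
    {"xyz": [0.6,0,0],"turn": [0,0,0],"grip": 0.05}
  ]
}}

```text
clock: 16.07
tcp_pos: [0.487, 0.0754, 0.0558]
orientation: [0.001, 0.109, 0.994, -0.0]
wrist_force: [7.4, -2.1, 0.8]
finger_gap: 0.0097
grip_force: 60.5
```

Run:
```python
from h import *
ty()
```

```text
t 16.07 tray xy -41.6 -37.6 z 55.8 Fx 7.6 Fy -0.4 Fz 0.8 [-0.42 -1.63 -0.13]
```

Emit:
{"fn": "apply_moves", "kwargs": {
  "rows": [
    {"xyz": [0.4,0,0],"turn": [0,0,0],"grip": 0.05},
    {"xyz": [0.8,0,0],"turn": [0,0,0],"grip": 0.05},
    {"xyz": [0.8,0,0],"turn": [0,0,0],"grip": 0.05}
  ]
}}

```text
clock: 16.32
tcp_pos: [0.4869, 0.0754, 0.056]
orientation: [0.002, 0.109, 0.994, -0.0]
wrist_force: [9.2, -2.6, -0.0]
finger_gap: 0.0093
grip_force: 60.4
```

Run:
```python
from h import *
ty()
```

```text
t 16.32 tray xy -41.7 -37.6 z 56.0 Fx 9.5 Fy -0.5 Fz -0.0 [-0.53 -2.   -0.06]
```

Emit:
{"fn": "apply_moves", "kwargs": {
  "rows": [
    {"xyz": [0.4,0,0.1],"turn": [0,0,0],"grip": 0.05},
    {"xyz": [0.8,0,0.1],"turn": [0,0,0],"grip": 0.05},
    {"xyz": [0.8,0,0.1],"turn": [0,0,0],"grip": 0.05}
  ]
}}

```text
clock: 16.57
tcp_pos: [0.4867, 0.0754, 0.0561]
orientation: [0.003, 0.109, 0.994, -0.0]
wrist_force: [11.0, -3.0, -0.1]
finger_gap: 0.0093
grip_force: 60.3
```

Run:
```python
from h import *
ty()
```

```text
t 16.57 tray xy -41.8 -37.6 z 56.1 Fx 11.4 Fy -0.5 Fz -0.1 [-0.61 -2.25 -0.09]
```

Emit:
{"fn": "apply_moves", "kwargs": {
  "rows": [
    {"xyz": [0.5,0,0],"turn": [0,0,0],"grip": 0.05},
    {"xyz": [0.5,0,0],"turn": [0,0,0],"grip": 0.05},
    {"xyz": [0.5,0,0],"turn": [0,0,0],"grip": 0.05},
    {"xyz": [0.5,0,0],"turn": [0,0,0],"grip": 0.05},
    {"xyz": [0.5,0,0],"turn": [0,0,0],"grip": 0.05},
    {"xyz": [0.5,0,0],"turn": [0,0,0],"grip": 0.05}
  ]
}}

```text
clock: 17.07
tcp_pos: [0.4867, 0.0754, 0.0562]
orientation: [0.003, 0.109, 0.994, -0.0]
wrist_force: [11.0, -3.0, -0.8]
finger_gap: 0.0092
grip_force: 60.3
```

Run:
```python
from h import *
ty()
```

```text
t 17.07 tray xy -41.8 -37.6 z 56.2 Fx 11.4 Fy -0.5 Fz -0.8 [-0.68 -2.42 -0.06]
```

Emit:
{"fn": "apply_moves", "kwargs": {
  "rows": [
    {"xyz": [-0.5,0,0],"turn": [0,0,0],"grip": 0.05},
    {"xyz": [-1,0,0],"turn": [0,0,0],"grip": 0.05},
    {"xyz": [-1.6,0,0],"turn": [0,0,0],"grip": 0.05},
    {"xyz": [-2.2,0,0],"turn": [0,0,0],"grip": 0.05},
    {"xyz": [-2.8,0,0],"turn": [0,0,0],"grip": 0.05},
    {"xyz": [-2.8,0,0],"turn": [0,0,0],"grip": 0.05},
    {"xyz": [-2.8,0,0],"turn": [0,0,0],"grip": 0.05}
  ]
}}

```text
clock: 17.65
tcp_pos: [0.487, 0.0754, 0.0557]
orientation: [0.001, 0.109, 0.994, -0.0]
wrist_force: [6.4, -2.2, 3.1]
finger_gap: 0.0093
grip_force: 60.8
```

Run:
```python
from h import *
ty()
```

```text
t 17.65 tray xy -41.5 -37.6 z 55.7 Fx 6.7 Fy -0.7 Fz 3.1 [-0.36 -1.27 -0.1 ]
```

Emit:
{"fn": "apply_moves", "kwargs": {
  "rows": [
    {"xyz": [-0.6,0,0],"turn": [0,0,0],"grip": 0.05},
    {"xyz": [-1.2,0,0],"turn": [0,0,0],"grip": 0.05},
    {"xyz": [-1.2,0,0],"turn": [0,0,0],"grip": 0.05},
    {"xyz": [-1.2,0,0],"turn": [0,0,0],"grip": 0.05}
  ]
}}

```text
clock: 17.98
tcp_pos: [0.4872, 0.0754, 0.0557]
orientation: [-0.0, 0.109, 0.994, 0.0]
wrist_force: [4.3, -0.9, 5.8]
finger_gap: 0.0092
grip_force: 61.2
```

Run:
```python
from h import *
ty()
```

```text
t 17.98 tray xy -41.4 -37.6 z 55.7 Fx 4.4 Fy 0.0 Fz 5.8 [-0.25 -0.8  -0.09]
```

Emit:
{"fn": "apply_moves", "kwargs": {
  "rows": [
    {"xyz": [-0.5,0,-0.3],"turn": [0,0,0],"grip": 0.05},
    {"xyz": [-0.9,0,-0.3],"turn": [0,0,0],"grip": 0.05},
    {"xyz": [-0.9,0,-0.3],"turn": [0,0,0],"grip": 0.05},
    {"xyz": [-0.9,0,-0.3],"turn": [0,0,0],"grip": 0.05}
  ]
}}

```text
clock: 18.32
tcp_pos: [0.4872, 0.0753, 0.0557]
orientation: [-0.001, 0.109, 0.994, 0.0]
wrist_force: [1.8, 0.0, 6.3]
finger_gap: 0.0093
grip_force: 61.2
```

Run:
```python
from h import *
ty()
```

```text
t 18.32 tray xy -41.4 -37.6 z 55.7 Fx 1.8 Fy 0.4 Fz 6.3 [-0.08 -0.42 -0.09]
```

The sideways force has eased to about 2 N, so I'll let go and rise clear.

Emit:
{"fn": "apply_moves", "kwargs": {
  "rows": [
    {"xyz": [-0.3,0,-0.3],"turn": [0,0,0],"grip": 0.05},
    {"xyz": [-0.3,0,-0.3],"turn": [0,0,0],"grip": 0.14},
    {"xyz": [-0.3,0,-0.3],"turn": [0,0,0],"grip": 0.2},
    {"xyz": [-0.3,0,-0.3],"turn": [0,0,0],"grip": 0.3},
    {"xyz": [-0.3,0,-0.3],"turn": [0,0,0],"grip": 0.3},
    {"xyz": [-0.3,0,-0.3],"turn": [0,0,0],"grip": 0.3},
    {"xyz": [0,0,-15],"turn": [0,0,0],"grip": 0.3},
    {"xyz": [0,0,-40],"turn": [0,0,0],"grip": 0.3},
    {"xyz": [0,0,-80],"turn": [0,0,0],"grip": 0.3},
    {"xyz": [0,0,-120],"turn": [0,0,0],"grip": 0.3},
    {"xyz": [0,0,-150],"turn": [0,0,0],"grip": 0.3}
  ]
}}

```text
clock: 19.23
tcp_pos: [0.4883, 0.0752, 0.2086]
orientation: [0.001, 0.109, 0.994, 0.0]
wrist_force: [-0.1, -0.0, 0.3]
finger_gap: 0.0257
grip_force: 0.0
```

Emit:
{"fn": "apply_moves", "kwargs": {
  "rows": [
    {"xyz": [10,35,0],"turn": [0,0,0],"grip": 0.3},
    {"xyz": [20,70,0],"turn": [0,0,0],"grip": 0.3},
    {"xyz": [30,105,0],"turn": [0,0,0],"grip": 0.3},
    {"xyz": [40,140,0],"turn": [0,0,0],"grip": 0.3},
    {"xyz": [50,175,0],"turn": [0,0,0],"grip": 0.3},
    {"xyz": [60,210,0],"turn": [0,0,0],"grip": 0.3},
    {"xyz": [70,245,0],"turn": [0,0,0],"grip": 0.3},
    {"xyz": [80,280,0],"turn": [0,0,0],"grip": 0.3},
    {"xyz": [80,300,0],"turn": [0,0,0],"grip": 0.3},
    {"xyz": [80,300,0],"turn": [0,0,0],"grip": 0.3}
  ]
}}

```text
clock: 20.07
tcp_pos: [0.4744, 0.3893, 0.2049]
orientation: [-0.0, 0.106, 0.994, 0.001]
wrist_force: [-1.0, -0.8, 0.3]
finger_gap: 0.0258
grip_force: 0.0
```

Run:
```python
from h import *
cam("top"); c=cam("top"); np.savez("top9.npz",**c)
cv2.imwrite("pics/end.png",cv2.resize(c["color"][130:235,170:290],None,fx=5.7,fy=5.7,interpolation=cv2.INTER_CUBIC)); ty()
```

```text
t 20.17 tray xy -121.2 262.7 z 205.0 Fx -0.1 Fy 0.3 Fz -0.5 [0.01 0.07 0.05]
```

View pics/end.png

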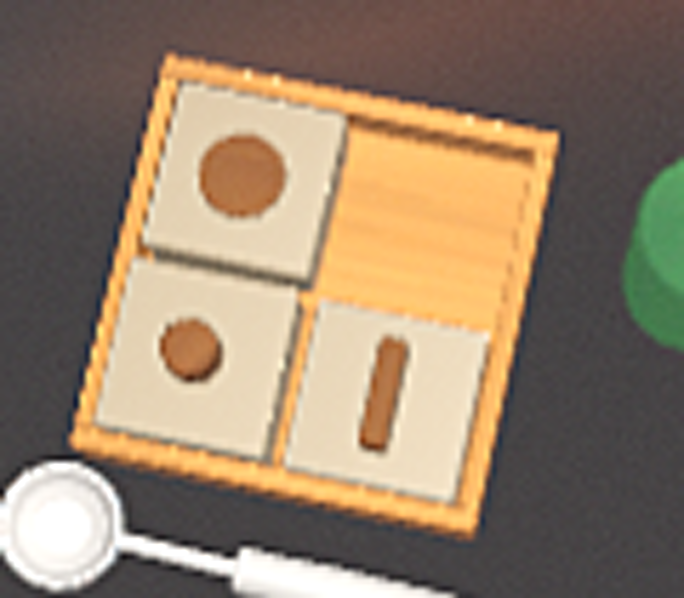

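The far corner at (430,215) is free. The round crock sits against the left wall with its knob at (190,350), and the bar crock sits against the front wall with its bar at (384,393). The flat-lidded crock hasn't moved.

```bash
python3 -c "
from h import *
print(ticket.hand_in())"
```

```text
the job is handed in; nothing more can be done
None
```

The job is handed in (no verdict was returned): the round-knobbed crock is in the front-left corner, the bar-handled crock is in the front-right place it left, each was pressed home with an estimated 8 N and let go, and the far corner is free.

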